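Tap a ball finial into its post cap

ROBOT

A 6-joint arm with a two-finger parallel gripper is mounted at the origin on a cart in front of the work surface, level with it; the furniture and walls round the work are solid. World frame = base frame: x ahead of the robot, y to its left, z up, the work surface at z = 0. Lengths are in m, angles in degrees, forces in N, time in s.
With the tool pointing down it reaches from about 0.4 to 0.825 m from the base axis. Payload 7 kg.
Tool frame: the origin (TCP) lies on the centre line of the jaws, within the pads' length; the fingertips stand 19 mm ahead of it and the grasp point (between the pads) is the TCP (r.tip_extent is the distance from the TCP to the fingertips, in m); z points along the fingers, y is the line along which they close (so a half turn about z gives the same grasp; the last joint's range is limited). The gripper opens to 88 mm and grips with 3 to 60 N. Pads are 19 mm wide; open, the fingers measure 130 mm over their backs; the gripper's body (78 mm by 193 mm) begins 47 mm behind the grasp point.
Start: joints at [-60.613, 20.546, 0.682, 0, -70.136, -16.507], TCP at [0.15, -0.658, 0.246] pointing down, gripper open.
Joint ranges: [-176.03, 176.03], [-82.01, 121.73], [-58.28, 71.71], [-173.87, 95.51], [-174.79, -0.11], [-173.66, 173.66]. Speed limits (degrees/s): [136.94, 136.94, 172.46, 180, 180, 180].

INTERFACE

Orientations are given as [roll, pitch, yaw] about the fixed x, y, z axes, in that order (R = Rz(yaw) Ry(pitch) Rx(roll)).
In Python, from plant import r gives the robot as it stands. The module is installed in compiled form; this text tells all that it offers.
- The arm moves only by the tool jog_arm, never from a script. Its argument "deltas" is a list that holds one entry, the list of rows, each a list of 5 numbers: the opening, from -1 (shut) to 1 (fully open), then the shift along the world's x, y, z in cm, then the turn about the world's z in rad. In form: [[[claw, dx, dy, dz, turn], ...]]. A call has 1 to 8 rows; each row shifts and turns the commanded pose from where the row before left it; what a row does not reach is not made up. A row lasts 1/8 s, in which the tool goes at most 62.5 mm and 10.7 degrees, less where a joint would pass 70% of its speed; a pose out of reach is approached as far as the arm can. A call with a gripper value outside its range is refused whole. The fingers move at their own pace and stop on an object; "force" is the grip in N (left out, the last holds). Time passes only in rows, so rows that do not move let the fingers close. It gives the time, the measured TCP pose, the force, the opening and the grip force at its end, in the units of the state.
- r.get_state(): the state, without advancing time (a new reading comes with each control period).
- r.capture(name): name is "scene" or "top" or "wrist"; returns the picture (384x512x3 uint8, blue, green, red); there is no depth.
- r.camera_info(name): a dict with "fx", "fy", "cx", "cy" (pixels), "view" (4x4, takes a point from world to camera coordinates). Camera axes: x right, y up, looking along -z (the intrinsics and any distortion apply to the point x, -y, -z); pixel columns grow to the right and rows downward; lengths in m; the calibration is good to about 2 mm. A picture is of the moment at which its call begins: read the wrist's pose just before it. camera_info takes no time and is no camera call; for the wrist camera it gives the pose at the moment of the call.
- r.close_job(): hands the job in; it is judged then, once.
The state is a dict: "time_s": time; "joints": joint angles; "qd": joint speeds; "joint_torque": joint torques, N m; "tcp_pos": TCP position; "eef_rot": TCP orientation; "contact_force": force on the tool from outside, world axes, zero at the start; "moment": the same for the moment, N m; "gripper_width": finger opening in m; "gripper_force": force on a finger pad.
Only numpy, scipy, OpenCV 4.12 (cv2) and the standard library are available. Lean on these libraries where they do the work, as an engineer would, in place of code of your own. Each camera call takes 0.05 s, during which the arm holds its last target. There are 200 camera calls.

TASK

The dark ball finial stands loose on its short tenon, beside its hole in the top of the post cap. With the fingertips, tap or nudge it lightly along by its round foot until the tenon drops into the hole and the foot sits flush all round, upright, like on the finished cap next to it, then take the hand away. Do not grip it, lift it, tip it over or knock it off, and leave the caps and the other things where they are.

Things in the scene. Friction and masses are not known exactly. Their poses are not given: they have to be found in the camera images.
- finial: Loose turned ball finial, 0.1 kg, 64 mm high, round about its z axis. Origin: centre of the tenon's end, at the bottom; z up the axis. Pale tenon 0-8 mm up, tapering from 29 to 25 mm diameter at its end, on which it stands; dark foot, 51 mm diameter, 8-18 mm up (rounded, widest at 13 mm); ball 40 mm diameter centred 41 mm up. Pushed at the foot it slides, at the ball it tips.
- finial_foot (a point): Centre of the flat underside of the finial's foot, on its axis, 8 mm above finial's origin. When seated, it coincides with cap_hole.
- post_cap: The loose wooden post cap on which the finial stands off-centre: a pale square plate, 110 x 110 x 19 mm, on an 89 x 89 x 30 mm collar; top face 49 mm above the desk, about 0.55 kg. It stands by its own weight and can be shoved. Origin: centre of the underside; z up, x and y along its edges. Any yaw.
- cap_hole (a point): Centre of the round hole's mouth, in the middle of the cap's top face, level with that face. Blind hole, 32 mm diameter, 13 mm deep, small chamfer. At the start the finial's axis stands 22 to 36 mm from it, in any direction.
- finished_cap: The matching cap with its finial already seated and fixed, same sizes, 105 mm high over all; an example, to be left alone. Origin: centre of the underside.
- wood_glue: Yellow glue bottle, 40 x 62 x 200 mm, standing, bystander. Origin: centre of the underside.
- sanding_block: Red-brown sanding block, 62 x 110 x 34 mm, bystander. Origin: centre of the underside.
- tape_measure: Yellow tape measure, 37 x 76 x 65 mm, bystander. Origin: centre of the underside.
Not all that is in view belongs to the job. Leave any pink, purple or turquoise look-alike of the post_cap alone.

How it is judged (in metres and radians):
At the end, for the whole second after the job is handed in: The finial is seated in the post cap: foot within 2 mm of the cap's top face, axis within 4 mm of the hole's, square to the cap within 0.05 rad and upright within 0.06 rad, at rest; the post cap stands within 30 mm of where it was, the finished cap and bystanders within 15 mm (horizontal distance between finial_foot and cap_hole below 0.004 m and z of finial_foot in the frame of cap_hole between -0.003 and 0.002 m and angle between the z axis of finial and the z axis of post_cap, either way round below 0.05 rad and angle between finial's own z axis and vertical below 0.06 rad and height (world z) of post_cap below 0.005 m and distance of post_cap from where it was at the start of the episode below 0.03 m and distance of each of finished_cap, wood_glue, sanding_block, tape_measure from where it was at the start of the episode below 0.015 m and linear speed of each of finial, post_cap below 0.02 m/s); the robot touches nothing.
It fails at once if the finial is lifted (tenon end more than 9 mm above the cap's top face) (z of finial in the frame of cap_hole above 0.009 m).
It fails at once if the finial is tipped over (more than 0.6 rad from upright) or knocked off the cap (angle between finial's own z axis and vertical above 0.6 rad or z of finial in the frame of cap_hole below -0.02 m).
It fails at once if the finial is gripped or struck hard (finger force on it over 18 N) (contact force between the fingers and finial above 18 N).
It fails at once if the post cap is shoved away (more than 30 mm) (distance of post_cap from where it was at the start of the episode above 0.03 m).
It fails at once if the finished cap, the glue bottle, the sanding block or the tape measure is disturbed (moved more than 15 mm) (distance of any of finished_cap, wood_glue, sanding_block, tape_measure from where it was at the start of the episode above 0.015 m).
It also fails if it takes over 56 s, if anything falls off the work surface, if the arm or the gripper's body presses on something with over 40 N, if the wrist force passes 120 N, or if a joint passes its speed limit or range.

## Working session

There is one attempt and no reset: what is moved stays moved. The work goes in short steps, Python scripts to look and compute and a tool call to move; the robot and the scene stay as the last step left them, time stands still between calls to the robot, and variables do not carry over. Pictures are saved under pics/ and viewed, at most 14 in all, crops included, and the job is handed in when it is done.

Besides the shell and the picture viewer there is one more tool, called after ">>>" as name([rows], argument=value, ...), one row to a line, values as JSON. jog_arm: Moves the arm, as the interface text tells. Its arguments: {"type":"object","properties":{"deltas":{"type":"array"},"force":{"type":"number"}},"required":["deltas"]}

```bash
mkdir -p pics; python3 - <<'E'
from plant import r
import cv2,numpy as np
for n in("scene","top"):
    cv2.imwrite(f"pics/{n}0.png",r.capture(n)); c=r.camera_info(n)
    print(n,{k:(np.round(v,4).tolist()) for k,v in c.items()})
s=r.get_state();print(s["tcp_pos"],s["eef_rot"],s["gripper_width"],r.tip_extent)
E
```

```text
scene {'fx': 463.5534, 'fy': 463.5534, 'cx': 253.3753, 'cy': 184.6548, 'view': [[-0.6237, -0.7815, -0.0196, 0.3509], [0.4142, -0.3516, 0.8395, -0.2891], [-0.6629, 0.5155, 0.543, -1.0502], [0.0, 0.0, 0.0, 1.0]]}
top {'fx': 486.7437, 'fy': 486.7437, 'cx': 255.7492, 'cy': 189.7275, 'view': [[0.0148, -0.9998, 0.0101, -0.0095], [0.9902, 0.0161, 0.139, -0.5494], [-0.1392, 0.0079, 0.9902, -1.1458], [0.0, 0.0, 0.0, 1.0]]}
[ 0.1503468  -0.65762748  0.24473128] [ 1.79915192e+02 -7.85922911e-03 -1.67125321e+02] 0.08751670905546799 0.019
```

View pics/scene0.png

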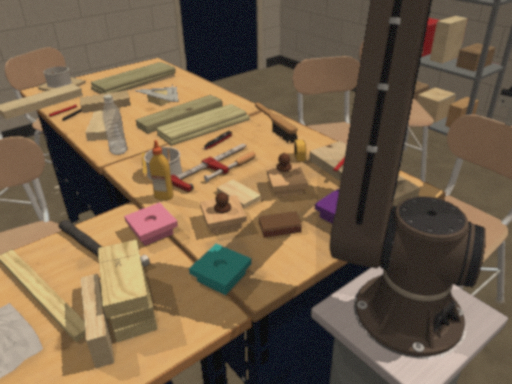

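View pics/top0.png

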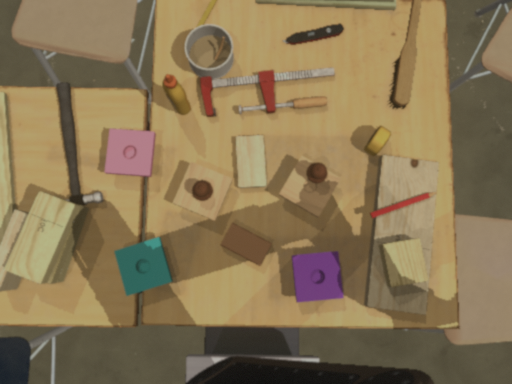

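The scene picture shows two wooden caps with dark finials, at (222,205) and (286,172). In the top picture they are at (203,190) and (315,175). The pink (130,152), turquoise (143,266) and purple (318,277) ones are look-alikes and stay untouched. The right-hand cap at top (309,185) looks like the one with its finial off-centre, so I'll enlarge both to confirm.

```bash
python3 - <<'E'
import cv2,numpy as np
t=cv2.imread("pics/top0.png")[140:230,160:350]
s=cv2.imread("pics/scene0.png")[140:240,190:350]
a=cv2.resize(t,(760,360),interpolation=cv2.INTER_CUBIC);b=cv2.resize(s,(380,238),interpolation=cv2.INTER_CUBIC)
o=np.zeros((598,760,3),np.uint8);o[:360]=a;o[360:,:380]=b;cv2.imwrite("pics/crop1.png",o)
E
```

```text
(no output)
```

View pics/crop1.png

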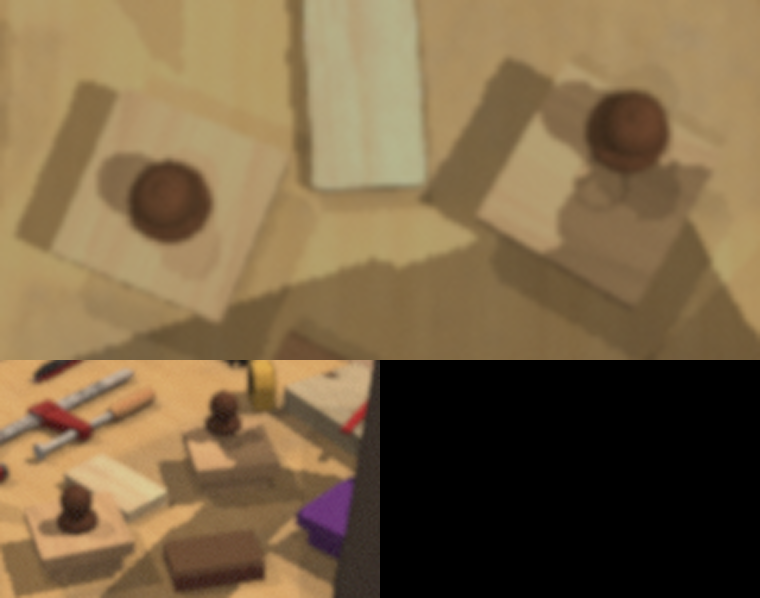

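The crop confirms it. The left cap's finial is seated centrally, so that is the finished cap. The right cap, with corners near top-image (280,194), (318,216), (338,181) and (301,156), has its hole visible at about (310,187) and the finial standing off it at (317,173).

```bash
cat > h.py <<'E'
from plant import r
import cv2,numpy as np
def ray(c,u,v,z):
    V=np.array(c["view"]);R,t=V[:3,:3],V[:3,3];o=-R.T@t
    d=R.T@np.array([(u-c["cx"])/c["fx"],-(v-c["cy"])/c["fy"],-1])
    return o+d*(z-o[2])/d[2]
def proj(c,p):
    q=np.array(c["view"])[:3]@np.append(p,1)
    return np.array([c["cx"]+c["fx"]*q[0]/-q[2],c["cy"]-c["fy"]*q[1]/-q[2]])
E
python3 - <<'E'
from h import *
np.set_printoptions(precision=4,suppress=True)
c=r.camera_info("top")
P=[ray(c,160+u/4,140+v/4,.049) for u,v in((478,217),(633,305),(712,165),(565,65))]
print(np.array(P),[np.linalg.norm(P[i]-P[i-1]) for i in range(4)],"centre",np.mean(P,0))
print("hole",ray(c,310,187,.049))
im=cv2.imread("pics/top0.png");m=np.zeros(im.shape[:2],np.uint8);m[155:190,300:335]=(im[155:190,300:335].max(2)<105)
n,l,s,ce=cv2.connectedComponentsWithStats(m);i=1+np.argmax(s[1:,4]);print(s[i],ce[i])
print("ball ctr",ray(c,160+628/4,140+130/4,.08))
w=r.camera_info("wrist");st=r.get_state();V=np.array(w["view"]);o=-V[:3,:3].T@V[:3,3]
print("wrist cam",w["fx"],o-st["tcp_pos"],-V[2,:3],V[:2,:3])
print("left cap",ray(c,203,190,.049),"tape",ray(c,378,140,.06))
E
```

```text
[[ 0.5379 -0.0583  0.049 ]
 [ 0.4863 -0.1516  0.049 ]
 [ 0.572  -0.1997  0.049 ]
 [ 0.6322 -0.1105  0.049 ]] [np.float64(0.10776771066147312), np.float64(0.1066464895300726), np.float64(0.09827789182094104), np.float64(0.10759017356717322)] centre [ 0.5571 -0.13    0.049 ]
hole [ 0.5568 -0.1318  0.049 ]
[306 163  21  25 353] [316.0312 173.2153]
ball ctr [ 0.5871 -0.1447  0.08  ]
wrist cam 341.4484663457081 [-0.0653 -0.0146  0.1402] [ 0.2458  0.0579 -0.9676] [[-0.2226  0.9749  0.0018]
 [-0.9434 -0.215  -0.2526]]
left cap [0.5453 0.1261 0.049 ] tape [ 0.6732 -0.2959  0.06  ]
```

Checked on the z=0.049 plane, the cap edges come out at about 107 mm (given 110). The hole is at about (0.557,-0.131) and the finial about 33 mm off it towards +x/-y, so I'll move to a point behind it.

>>> jog_arm([
  [[-0.4, 3.4, 3.5, 0, -0.047], [-0.4, 3.4, 3.5, 0, -0.047], [-0.4, 3.4, 3.5, 0, -0.047], [-0.4, 3.4, 3.5, 0, -0.047], [-0.4, 3.4, 3.5, 0, -0.047], [-0.4, 3.4, 3.5, 0, -0.047], [-0.4, 3.4, 3.5, 0, -0.047], [-0.4, 3.4, 3.5, 0, -0.047]],
])

```text
time_s: 1.1
tcp_pos: [0.4232, -0.3766, 0.2454]
eef_rot: [180.0, -0.0, 171.3]
contact_force: [-0.1, -1.0, 0.3]
gripper_width: 0.0268
gripper_force: 0.0
```

>>> jog_arm([
  [[-0.4, 3.4, 3.5, 0, -0.047], [-0.4, 3.4, 3.5, 0, -0.047], [-0.4, 3.4, 3.5, 0, -0.047], [-0.4, 3.4, 3.5, 0, -0.047], [-0.4, 3.4, 3.5, 0, -0.047], [-0.4, 3.4, 3.5, 0, -0.047], [-0.4, 0, 0, 0, 0], [-0.4, 0, 0, 0, 0]],
])

```text
time_s: 2.1
tcp_pos: [0.6261, -0.1678, 0.2449]
eef_rot: [-180.0, -0.1, 155.2]
contact_force: [0.2, -0.6, -0.4]
gripper_width: 0.0261
gripper_force: 0.0
```

```bash
python3 - <<'E'
from h import *
import json
c=r.camera_info("wrist");s=r.get_state();im=r.capture("wrist");cv2.imwrite("pics/w1.png",im)
json.dump({k:np.array(v).tolist() for k,v in c.items()},open("w1.json","w"))
print(s["tcp_pos"],s["eef_rot"],s["gripper_width"],s["time_s"])
for p in((.557,-.131,.049),(.587,-.145,.062)):print(proj(c,p))
E
```

```text
[ 0.62612474 -0.16778663  0.24489912] [-1.79970949e+02 -7.11467515e-02  1.55228258e+02] 0.02610605366013441 2.1
[263.51307202  82.74956301]
[263.42308223 119.27294409]
```

View pics/w1.png

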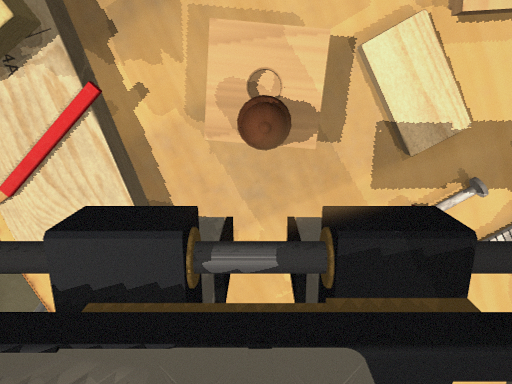

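The wrist view shows the cap plate with corners near (208,18), (330,30), (317,150) and (204,140). The hole is centred at about (265,83), and the finial's foot disc at about (265,122). I'll refine both.

```bash
python3 - <<'E'
from h import *
import json
np.set_printoptions(precision=4,suppress=True)
c=json.load(open("w1.json"));im=cv2.imread("pics/w1.png")
hsv=cv2.cvtColor(im,cv2.COLOR_BGR2HSV)
m=((hsv[...,2]<125)&(hsv[...,1]>90)).astype(np.uint8);k=np.zeros_like(m);k[85:165,225:305]=m[85:165,225:305]
k=cv2.morphologyEx(k,cv2.MORPH_OPEN,np.ones((7,7)))
ct=max(cv2.findContours(k,0,1)[0],key=cv2.contourArea);(u,v),R=cv2.minEnclosingCircle(ct);print("foot",u,v,R,cv2.boundingRect(ct),cv2.fitEllipse(ct))
e=cv2.fitEllipse(ct)[0]
F=ray(c,*e,.062);print(F, "diam",np.linalg.norm(ray(c,e[0]-R,e[1],.062)-ray(c,e[0]+R,e[1],.062)))
H=ray(c,265,83,.049)
C=np.mean([ray(c,*p,.049) for p in((208,18),(330,30),(317,150),(204,140))],0)
d=(H-F)[:2];print("hole",H,"centre",C,"d",d,np.linalg.norm(d),np.degrees(np.arctan2(d[1],d[0])))
o=im[10:170,190:350];cv2.circle(o,(int(e[0]-190),int(e[1]-10)),int(R),(0,255,0),1)
cv2.imwrite("pics/w1c.png",cv2.resize(o,(640,600)[::1] and (600,600),interpolation=cv2.INTER_CUBIC))
E
```

```text
foot 261.91058349609375 115.8211898803711 33.81505584716797 (238, 85, 53, 65) ((263.2766418457031, 119.83024597167969), (51.383060455322266, 61.98588943481445), 161.08445739746094)
[ 0.5874 -0.1453  0.062 ] diam 0.06307806964742
hole [ 0.5578 -0.1298  0.049 ] centre [ 0.5611 -0.1315  0.049 ] d [-0.0296  0.0155] 0.03343260327397559 152.3433278412469
```

View pics/w1c.png

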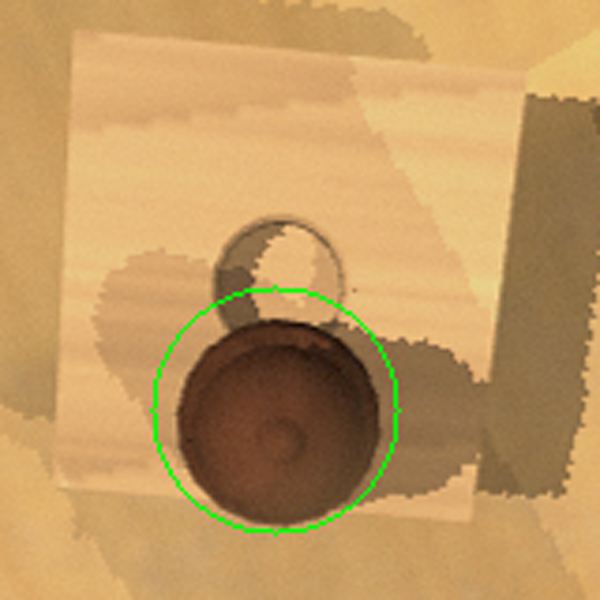

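```bash
python3 - <<'E'
from h import *
import json
np.set_printoptions(precision=4,suppress=True)
c=json.load(open("w1.json"))
F=ray(c,264.2,122.4,.062);H=ray(c,264.4,84.5,.049);d=(H-F)[:2];D=np.linalg.norm(d);n=d/D
print(F,H,D*1e3,np.degrees(np.arctan2(n[1],n[0])))
T=np.array(r.get_state()["tcp_pos"]);S=F[:2]-n*.042
print("start",S,"move cm",(S-T[:2])*100,"dir",n)
E
```

```text
[ 0.5899 -0.1455  0.062 ] [ 0.5588 -0.1309  0.049 ] 34.39587673772445 154.8091579654935
start [ 0.6279 -0.1634] move cm [0.2043 0.4874] dir [-0.9049  0.4256]
```

>>> jog_arm([
  [[-0.4, 0.5, 0.3, 0, 0], [-0.4, 0, 0, -4, 0], [-0.4, 0, 0, -4, 0], [-0.4, 0, 0, -4, 0], [-0.4, 0, 0, -2.5, 0], [-0.4, 0, 0, -1.5, 0], [-0.4, 0, 0, -0.9, 0], [-0.4, 0, 0, 0, 0]],
])

```text
time_s: 3.15
tcp_pos: [0.6315, -0.1652, 0.0767]
eef_rot: [-180.0, 0.0, 155.2]
contact_force: [0.5, 0.8, 0.1]
gripper_width: 0.0265
gripper_force: 0.0
```

```bash
python3 - <<'E'
from h import *
s=r.get_state();c=r.camera_info("wrist");im=r.capture("wrist");cv2.imwrite("pics/w2.png",im)
print(s["tcp_pos"],s["contact_force"],s["gripper_width"],proj(c,(.5588,-.1309,.049)),proj(c,(.5899,-.1455,.062)))
E
```

```text
[ 0.63149991 -0.16516688  0.07665081] [0.51390663 0.81982133 0.11088119] 0.026530921456254325 [259.10800253  65.3982201 ] [258.7093915  142.78992725]
```

View pics/w2.png

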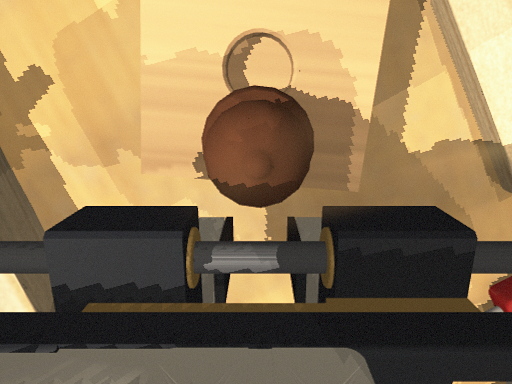

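The hole is at (258,65) and the finial at (258,143), both in line with the gap between the fingers at u≈260. I'll start the gentle push.

>>> jog_arm([
  [[-0.4, -0.23, 0.11, 0, 0], [-0.4, -0.23, 0.11, 0, 0], [-0.4, -0.23, 0.11, 0, 0], [-0.4, -0.23, 0.11, 0, 0], [-0.4, -0.2, 0.095, 0, 0], [-0.4, -0.2, 0.095, 0, 0], [-0.4, -0.2, 0.095, 0, 0], [-0.4, -0.2, 0.095, 0, 0]],
])

```text
time_s: 4.2
tcp_pos: [0.6142, -0.1568, 0.0766]
eef_rot: [180.0, 0.0, 155.2]
contact_force: [1.1, -0.7, 0.0]
gripper_width: 0.0267
gripper_force: 0.3
```

>>> jog_arm([
  [[-0.4, -0.2, 0.095, 0, 0], [-0.4, -0.2, 0.095, 0, 0], [-0.4, -0.2, 0.095, 0, 0], [-0.4, -0.2, 0.095, 0, 0], [-0.4, -0.2, 0.095, 0, 0], [-0.4, -0.2, 0.095, 0, 0], [-0.4, 0, 0, 0, 0], [-0.4, 0, 0, 0, 0]],
])

```text
time_s: 5.2
tcp_pos: [0.6022, -0.1511, 0.0766]
eef_rot: [-180.0, -0.0, 155.2]
contact_force: [0.8, -0.2, 0.5]
gripper_width: 0.0263
gripper_force: 0.3
```

```bash
python3 - <<'E'
from h import *
s=r.get_state();c=r.camera_info("wrist");im=r.capture("wrist");cv2.imwrite("pics/w3.png",im)
print(s["tcp_pos"],s["contact_force"],s["gripper_width"],proj(c,(.5588,-.1309,.049)))
E
```

```text
[ 0.60218648 -0.15105148  0.07655496] [ 0.81758881 -0.1910924   0.51338535] 0.026315353245992858 [258.21068105 135.55309914]
```

View pics/w3.png

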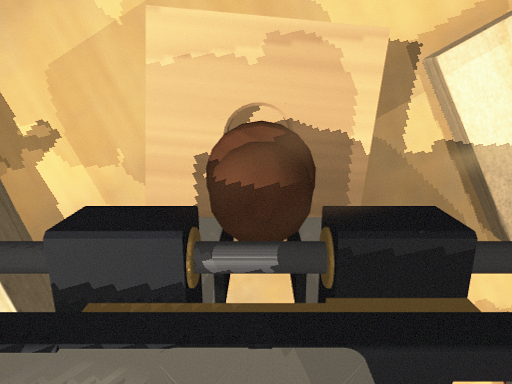

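The finial now slides ahead of both fingers, centred at (261,180), with the cap unmoved and the hole at (258,137). About 17 mm remains.

>>> jog_arm([
  [[-0.4, -0.17, 0.08, 0, 0], [-0.4, -0.17, 0.08, 0, 0], [-0.4, -0.17, 0.08, 0, 0], [-0.4, -0.17, 0.08, 0, 0], [-0.4, -0.17, 0.08, 0, 0], [-0.4, -0.17, 0.08, 0, 0], [-0.4, -0.17, 0.08, 0, 0], [-0.4, 0, 0, 0, 0]],
])

```text
time_s: 6.25
tcp_pos: [0.5899, -0.1454, 0.0764]
eef_rot: [-180.0, -0.0, 155.2]
contact_force: [0.4, 0.3, 0.2]
gripper_width: 0.0265
gripper_force: 0.1
```

>>> jog_arm([
  [[-0.4, -0.1, 0.05, 0, 0], [-0.4, -0.1, 0.05, 0, 0], [-0.4, -0.1, 0.05, 0, 0], [-0.4, 0, 0, 0, 0], [-0.4, 0, 0, 0, 0]],
])

```text
time_s: 6.88
tcp_pos: [0.5873, -0.144, 0.0765]
eef_rot: [-180.0, -0.0, 155.2]
contact_force: [0.5, -0.0, 0.1]
gripper_width: 0.0261
gripper_force: 0.2
```

```bash
python3 - <<'E'
from h import *
s=r.get_state();c=r.camera_info("wrist");w=r.capture("wrist");t=r.capture("scene");p=r.capture("top")
print(s["tcp_pos"],s["contact_force"],s["gripper_width"],proj(c,(.5588,-.1309,.049)))
f=lambda a:cv2.resize(a,(400,300),interpolation=cv2.INTER_CUBIC)
cv2.imwrite("pics/w4.png",np.vstack([np.hstack([f(w),f(t[130:220,220:340])]),np.hstack([f(p[140:230,250:370]),f(w[90:240,160:360])])]))
E
```

```text
[ 0.58727647 -0.14397353  0.07653265] [ 0.51833017 -0.03148315  0.10824653] 0.026108909926808463 [257.87743537 168.4501194 ]
```

View pics/w4.png

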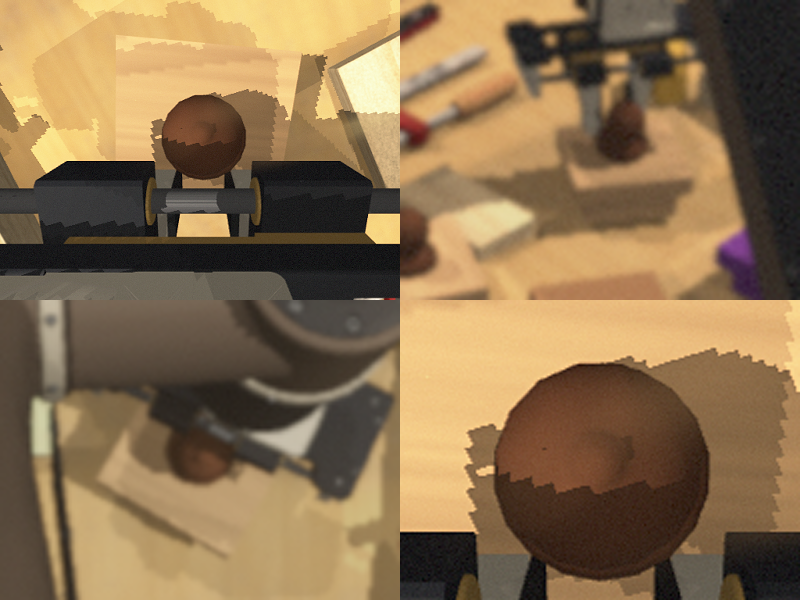

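The ball now stands over the hole position, with its centre around wrist (261,175). I'll back off level, then rise to check the seating.

>>> jog_arm([
  [[-0.4, 0.3, -0.14, 0, 0], [-0.4, 0.6, -0.28, 0, 0], [-0.4, 1.2, -0.56, 0, 0], [-0.4, 1.2, -0.56, 0, 0], [-0.4, 1.2, -0.56, 0, 0], [-0.4, 0, 0, 0, 0], [-0.4, 0, 0, 0, 0]],
])

```text
time_s: 7.9
tcp_pos: [0.632, -0.1651, 0.0762]
eef_rot: [-180.0, -0.0, 155.2]
contact_force: [0.3, 0.3, -0.8]
gripper_width: 0.0261
gripper_force: 0.0
```

```bash
python3 - <<'E'
from h import *
s=r.get_state();c=r.camera_info("wrist");w=r.capture("wrist");t=r.capture("scene")
print(s["tcp_pos"],s["contact_force"],[proj(c,p) for p in((.5588,-.1309,.049),(.5588,-.1309,.054),(.5588,-.1309,.082))])
f=lambda a:cv2.resize(a,(400,400),interpolation=cv2.INTER_CUBIC)
cv2.imwrite("pics/w5.png",np.hstack([f(w[0:200,160:360]),f(t[135:235,210:310])]));cv2.imwrite("pics/w5f.png",w)
E
```

```text
[ 0.63196096 -0.16506193  0.07623139] [ 0.3062012   0.25550646 -0.79313597] [array([258.40994585,  64.57334228]), array([258.3745977 ,  63.62916134]), array([258.12675114,  57.00895689])]
```

View pics/w5.png

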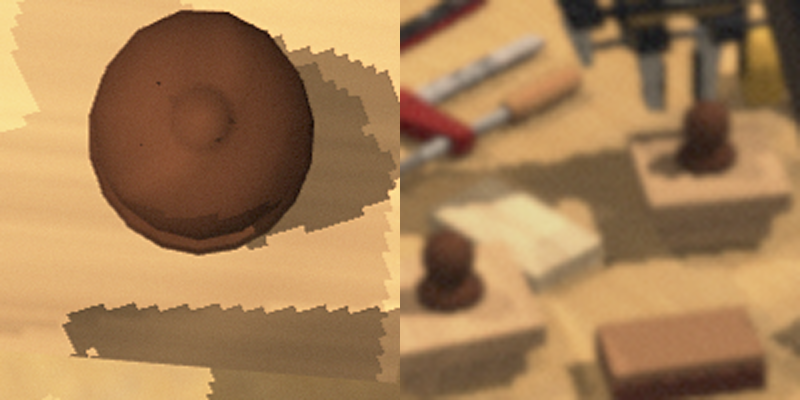

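The finial's silhouette is 112 px wide, centred at about (260.5,70), and the hole axis projects to about (258,62). The foot is still at its raised height (a seated foot would be about 105 px wide) and some 4 mm short. I'll push a little further.

>>> jog_arm([
  [[-0.4, -1.2, 0.56, 0, 0], [-0.4, -1.2, 0.56, 0, 0], [-0.4, -1.0, 0.47, 0, 0], [-0.4, -0.6, 0.28, 0, 0], [-0.4, -0.3, 0.14, 0, 0], [-0.4, -0.15, 0.07, 0, 0], [-0.4, -0.1, 0.05, 0, 0], [-0.4, -0.1, 0.05, 0, 0]],
])

```text
time_s: 9.0
tcp_pos: [0.5862, -0.1433, 0.0766]
eef_rot: [180.0, 0.0, 155.2]
contact_force: [0.7, -1.4, 0.2]
gripper_width: 0.0266
gripper_force: 0.6
```

>>> jog_arm([
  [[-0.4, -0.1, 0.05, 0, 0], [-0.4, -0.1, 0.05, 0, 0], [-0.4, 0, 0, 0, 0]],
])

```text
time_s: 9.38
tcp_pos: [0.5847, -0.1424, 0.077]
eef_rot: [180.0, 0.1, 155.2]
contact_force: [4.5, -3.8, 0.9]
gripper_width: 0.026
gripper_force: 2.1
```

>>> jog_arm([
  [[-0.4, 0.3, -0.14, 0, 0], [-0.4, 0.6, -0.28, 0, 0], [-0.4, 1.2, -0.56, 0, 0], [-0.4, 1.2, -0.56, 0, 0], [-0.4, 1.5, -0.7, 0, 0], [-0.4, 0, 0, 0, 0], [-0.4, 0, 0, 0, 0]],
])

```text
time_s: 10.25
tcp_pos: [0.6315, -0.1647, 0.0761]
eef_rot: [-180.0, -0.1, 155.2]
contact_force: [-0.8, 0.4, 0.7]
gripper_width: 0.0261
gripper_force: 0.0
```

```bash
cat > look.py <<'E'
from h import *
import sys
s=r.get_state();c=r.camera_info("wrist");w=r.capture("wrist");t=r.capture("scene");n=sys.argv[1]
cv2.imwrite(f"pics/{n}f.png",w);cv2.imwrite(f"pics/{n}s.png",t)
h=cv2.cvtColor(w,cv2.COLOR_BGR2HSV);m=((h[...,2]<150)&(h[...,0]<13)&(h[...,1]>80)).astype(np.uint8)
m[200:]=0;m[:,:150]=0;m[:,370:]=0
m=cv2.morphologyEx(m,cv2.MORPH_OPEN,np.ones((9,9)));ct=max(cv2.findContours(m,0,1)[0],key=cv2.contourArea)
print(s["tcp_pos"],s["contact_force"],s["time_s"],"bbox",cv2.boundingRect(ct))
for z in(.054,.062):
    H=np.array((.5588,-.1309,z));a=np.linspace(0,6.3,60)
    P=np.array([proj(c,H+.0255*np.array((np.cos(x),np.sin(x),0))) for x in a]);print(z,P.min(0),P.max(0))
f=lambda a:cv2.resize(a,(400,400),interpolation=cv2.INTER_CUBIC)
cv2.imwrite(f"pics/{n}.png",np.hstack([f(w[0:200,160:360]),f(t[135:235,210:310])]))
E
python3 look.py w6
```

```text
[ 0.63146857 -0.16468582  0.07606413] [-0.79467819  0.39570464  0.70375241] 10.25 bbox (207, 0, 98, 112)
0.054 [201.51113458   2.74868405] [314.77949061 122.32613776]
0.062 [198.43284536  -2.34738323] [317.71088663 123.73015566]
```

View pics/w6.png

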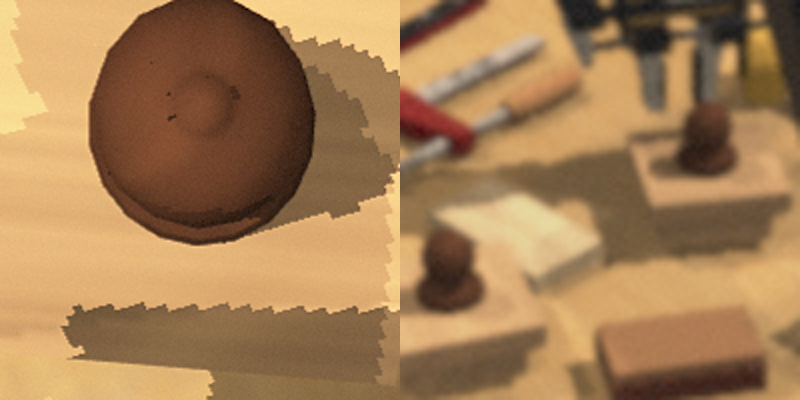

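The push force rose to about 6 N, so the tenon is probably bearing on the hole wall. The silhouette is now 113 px wide (204–317) and its lower edge is at v≈121.5. That matches the seated prediction of 113 px and 122. I'll cross-check height and tilt in the scene view against the finished cap.

```bash
python3 - <<'E'
from h import *
np.set_printoptions(precision=1,suppress=True)
c=r.camera_info("scene");t=cv2.imread("pics/w6s.png");w=r.camera_info("wrist")
h=cv2.cvtColor(t,cv2.COLOR_BGR2HSV)
def sil(H,dz):
    a=np.linspace(0,2*np.pi,72)
    S=[proj(c,(H[0]+20e-3*np.cos(b)*np.cos(x),H[1]+20e-3*np.cos(b)*np.sin(x),.082+dz+.02*np.sin(b))) for x in a for b in np.linspace(-1.5,1.5,25)]
    F=[proj(c,(H[0]+.0255*np.cos(x),H[1]+.0255*np.sin(x),.054+dz)) for x in a]
    S,F=np.array(S),np.array(F);return np.r_[S.min(0),S.max(0)],np.r_[F.min(0),F.max(0)]
for nm,H,(x0,y0,x1,y1) in(("ours",(.5588,-.1309),(270,148,310,184)),("fin",(.5453,.1261),(205,186,240,222))):
    print(nm);[print(dz,*sil(H,dz)) for dz in(0,.008)]
    for th in(70,85,100):
        m=(t[y0:y1,x0:x1].max(2)<th).astype(np.uint8)
        n,l,s,ce=cv2.connectedComponentsWithStats(m,connectivity=4);i=1+np.argmax(s[1:,4])
        L=l==i;rows=[(y0+y,x0+np.flatnonzero(L[y])[0],x0+np.flatnonzero(L[y])[-1]) for y in range(L.shape[0]) if L[y].any()]
        print(th,s[i]+[x0,y0,0,0,0]); 
    print([(int(a),int(b),int(d)) for a,b,d in rows])
for H in((.5588,-.1309),):print("knob wrist seated",proj(w,(*H,.105)),"raised",proj(w,(*H,.113)))
f=lambda a:cv2.resize(a,(400,480),interpolation=cv2.INTER_CUBIC)
cv2.imwrite("pics/cmp.png",np.hstack([f(t[145:193,265:305]),f(t[182:230,203:243])]))
E
```

```text
ours
0 [280.1 159.8 292.9 172.7] [278.2 169.7 294.4 178.2]
0.008 [280.1 157.6 293.  170.5] [278.2 167.6 294.5 176. ]
70 [279 166  12  12  87]
85 [279 164  13  15 136]
100 [277 148  16  31 226]
[(148, 284, 285), (149, 284, 285), (150, 283, 286), (151, 283, 286), (152, 283, 285), (153, 283, 285), (154, 283, 286), (155, 284, 286), (156, 284, 285), (157, 283, 285), (158, 284, 285), (159, 284, 285), (160, 284, 286), (161, 284, 286), (162, 284, 286), (163, 283, 286), (164, 282, 289), (165, 282, 290), (166, 281, 291), (167, 281, 291), (168, 280, 291), (169, 281, 291), (170, 281, 291), (171, 280, 291), (172, 280, 291), (173, 279, 292), (174, 278, 292), (175, 278, 292), (176, 277, 292), (177, 278, 291), (178, 281, 289)]
fin
0 [214.4 191.3 228.7 205.5] [213.1 201.4 231.1 211.9]
0.008 [214.3 188.9 228.6 203.2] [213.  199.1 231.  209.5]
70 [217 200  10   9  58]
85 [215 197  13  16 130]
100 [214 194  16  19 194]
[(194, 218, 218), (195, 218, 219), (196, 217, 220), (197, 217, 226), (198, 216, 226), (199, 216, 226), (200, 216, 226), (201, 217, 226), (202, 217, 227), (203, 217, 227), (204, 216, 228), (205, 216, 228), (206, 215, 228), (207, 215, 229), (208, 214, 229), (209, 214, 229), (210, 215, 228), (211, 216, 226), (212, 218, 223)]
knob wrist seated [257.2  51.7] raised [257.   48.2]
```

View pics/cmp.png

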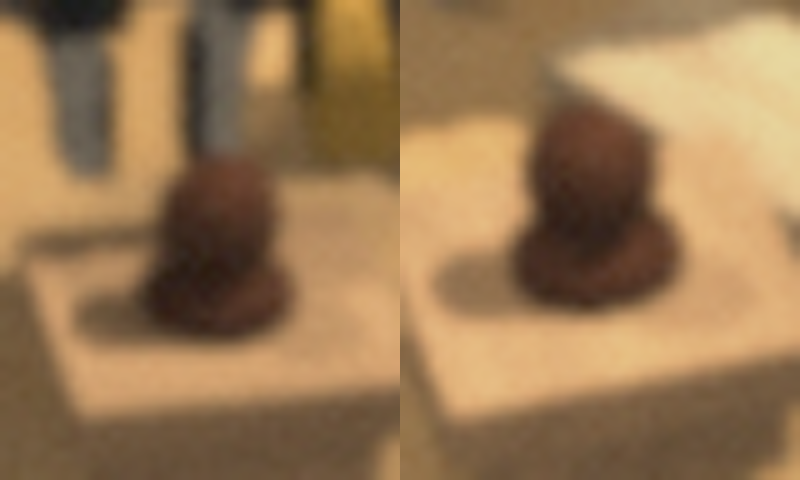

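>>> jog_arm([
  [[-0.4, 0, 0, 2, 0], [-0.4, 0, 0, 4, 0], [-0.4, 0, 0, 4, 0], [-0.4, 0, 0, 4, 0], [-0.4, 0, 0, 2.8, 0], [-0.4, 0, 0, 0, 0], [-0.4, 0, 0, 0, 0]],
])

```text
time_s: 11.22
tcp_pos: [0.6313, -0.1643, 0.2442]
eef_rot: [180.0, -0.0, 155.2]
contact_force: [-0.8, -1.2, -0.1]
gripper_width: 0.0262
gripper_force: 0.0
```

```bash
cp pics/w1.png pics/w1f.png; python3 - <<'E'
from h import *
import json
np.set_printoptions(precision=1,suppress=True)
c=r.camera_info("wrist");w=r.capture("wrist");cv2.imwrite("pics/w7f.png",w)
c1=json.load(open("w1.json"))
def rim(c,x,y,z,R=.0255):
    a=np.linspace(0,2*np.pi,90);P=np.array([proj(c,(x+R*np.cos(t),y+R*np.sin(t),z)) for t in a]);return np.r_[P.min(0),P.max(0)]
def meas(im,u,v):
    d=cv2.GaussianBlur(im[...,2],(3,3),0).astype(float)
    row=np.mean(d[v-3:v+4],0);g=np.diff(row);L=u-40+np.argmin(g[u-40:u-15]);Rr=u+15+np.argmax(g[u+15:u+40])
    col=np.mean(d[:,u-3:u+4],1);g=np.diff(col);T=v-40+np.argmin(g[v-40:v-15]);B=v+15+np.argmax(g[v+15:v+40])
    return L+.5,Rr+.5,Rr-L,T+.5,B+.5
print("start pred raised",rim(c1,.5899,-.1455,.062),"seated-h",rim(c1,.5899,-.1455,.054),"meas",meas(cv2.imread("pics/w1.png"),264,122))
h=proj(c,(.5588,-.1309,.054));print("now pred seated",rim(c,.5588,-.1309,.054),"raised",rim(c,.5588,-.1309,.062),"meas",meas(w,int(h[0])+1,int(h[1])))
print(h, "knob pred",proj(c,(.5588,-.1309,.105)))
cv2.imwrite("pics/w7.png",cv2.resize(w[10:170,190:350],(600,600),interpolation=cv2.INTER_CUBIC))
E
```

```text
start pred raised [236.9  94.2 291.5 149.5] seated-h [237.5  94.2 290.8 148.2] meas (np.float64(236.5), np.float64(290.5), np.int64(54), np.float64(94.5), np.float64(149.5))
now pred seated [231.   51.3 286.  108.7] raised [230.3  50.2 286.7 109.1] meas (np.float64(232.5), np.float64(286.5), np.int64(54), np.float64(51.5), np.float64(108.5))
[258.5  80.6] knob pred [258.4  78. ]
```

View pics/w7.png

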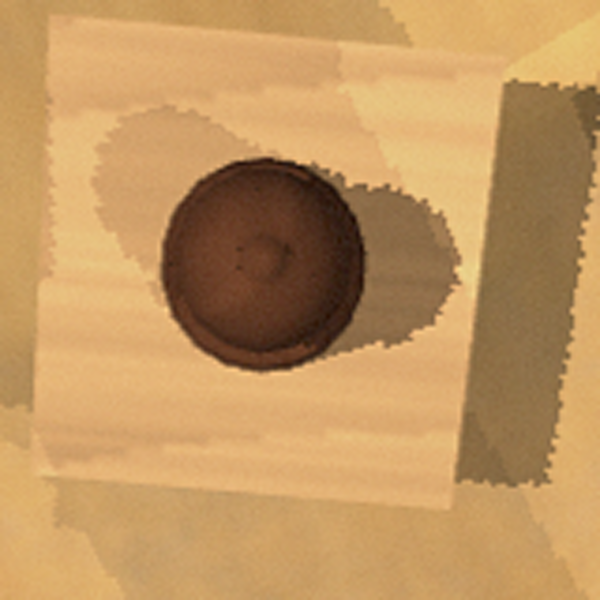

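The finial's foot is concentric with the plate: rim 232–286 by 51–108 px, against a seated prediction of 231–286 by 51–109 px. The tip knob is on the axis to within about 0.02 rad, and the scene view gives seated height. The hand is clear, so I'll hand it in.

```bash
python3 -c "
from plant import r
print(r.close_job())"
```

```text
the job is handed in; nothing more can be done
None
```

I nudged the finial into its hole and handed the job in; the last pictures show it seated, centred and upright with the hand clear, but the hand-in gave no verdict.

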